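# Lock the mould clamp and hang the key on its peg

### The job

Take the yellow-handled square key out of its blue holder, push its end fully home into the square recess of the red swing clamp, and turn the clamp clockwise with it as far as it goes, over the mould inserts. Then draw the key out and hang it by its eye on the empty yellow peg, free and still. Leave the orange meter, the upright mould half, the bent key and the copper plate on the blue peg where they are.

Things in the scene. Friction and masses are not known exactly. Their poses are not given: they have to be found in the camera images.
- key: Loose key, 165 mm long, about 0.35 kg, standing upright in the holder. Origin: bottom of the tip, z up the shaft. Square steel shaft 14 x 14 mm (sides along x, y), lowest 7 mm ball-nosed, up to z = 80 mm; collar of radius 12 mm at z = 68 to 80; then a yellow flat handle, 10 mm thick along x, 56 mm wide along y, z = 80 to 165 mm, with the eye through it along x. Same after a half turn about z.
- key_tip (a point): The bottom of the key's tip (the key's origin), axes as the key's.
- key_eye (a point): Centre of the round eye, 34 mm in diameter, in the key's handle, 113 mm above the tip; eye axis = the key's x. The solid strip of handle above the eye (z = 130 to 165 mm of the key) can be gripped across its 10 mm thickness.
- holder: Blue fixed block, 70 x 70 x 60 mm high, origin at the centre of its underside, with a 16 x 16 mm square vertical socket at its centre, 45 mm deep (floor 15 mm above the bench), sides along its x and y. The key stands in it about square with it, its tip on the floor of the socket.
- mould_base: Fixed dark steel mould base, 150 (x) x 115 (y) x 26 mm, origin at the centre of its underside; two aluminium inserts rise to 34 mm on its -x half. The swing clamp turns on it about a vertical axis 38 mm from the centre towards its +x.
- recess (a point): Centre of the mouth of the clamp's recess, on its axis, 65 mm above the bench; turns with the clamp. z up; x along the red clamp arm, which reaches 75 mm from the axis at 36 to 46 mm height. Recess 17 x 17 mm square, sides along x and y, 22 mm deep, flat floor, in a square steel nut 36 x 36 mm. The key has about 0.25 rad of play in it either way.
- swing_clamp (a joint): Angle of the swing clamp, rad: 0 is fully open, 1.2 is the closed stop with the arm over the inserts, along the mould base's -x. Grows as the clamp turns clockwise seen from above. Starts between 0 and 0.25; friction 0.12 N m, stays where it is left.
- free_stand: Fixed peg stand with the empty yellow peg: foot plate 90 x 90 x 10 mm, origin at the centre of its underside; upright post of radius 8 mm, 34 mm from the centre towards the stand's +x, rising to 178 mm; from its top the horizontal peg, 12 mm diameter, points to the stand's -x at 170 mm height.
- free_stand_peg (a point): Where to hang: a point on the axis of the yellow peg, 170 mm above the bench, axes as the stand's. The post's axis is 54 mm from here to +x; the open end of the peg, a ball of radius 8 mm, ends 46 mm from here to -x. Nothing stands above the peg. A key hung here has its eye's centre 11 mm below this point and its tip about 46 mm above the bench.
- full_stand: A like stand with a blue peg that is taken by the copper plate (same sizes and axes as the free stand). It and the free stand may be either on the left or on the right.
- hung_plate: Loose bystander: copper drilled plate, 110 mm high, 52 mm wide, 8 mm thick, hanging on the blue peg; origin at the middle of its lower edge. Leave alone.
- meter: Loose bystander: orange hand meter 110 x 62 x 34 mm, origin at the centre of its underside. Leave alone.
- mould_half: Loose bystander: upright steel mould half 55 (x) x 85 (y) x 125 mm high, 4.5 kg, origin at the centre of its underside. Leave alone.
- bent_key: Loose bystander: bent hexagon key lying flat, 110 x 40 mm, 10 mm thick, origin under its middle. Leave alone.
Things that resemble listed ones, but are neither listed nor needed, are in the scene too. What is shaped like the free_stand but turquoise is not meant.

How it is judged:
On the way, in this order (a step that is already met when the one before it is completed fails the run):
1. the key's tip is home in the clamp's recess (at least 15 mm deep) (horizontal distance between key_tip and recess below 0.005 m and z of key_tip in the frame of recess below -0.015 m and angle between key's own z axis and vertical below 0.2 rad), for 0.2 s.
2. the clamp is turned to its stop with the key in its recess (beyond 1.08 rad) (all of step 1 and value of joint swing_clamp above 1.08 rad), for 0.2 s.
3. the key hangs by its eye on the yellow peg (x of key_eye in the frame of free_stand_peg between -0.03 and 0.03 m and y of key_eye in the frame of free_stand_peg between -0.012 and 0.012 m and z of key_eye in the frame of free_stand_peg between -0.02 and -0.004 m and angle between key's own z axis and vertical below 0.45 rad and contact force between key and free_stand above 1 N), for 0.2 s.
At the end, for the whole second after the job is handed in: Clamp beyond 1.08 rad; key carried by the stand, eye within 30 mm along and 12 mm across of the yellow hanging point and 4 to 20 mm below it, upright within 0.45 rad, at rest (under 0.04 m/s, 0.5 rad/s); bystanders within 30 mm of their starts (all of step 3 and value of joint swing_clamp above 1.08 rad and linear speed of key below 0.04 m/s and angular speed of key below 0.5 rad/s and distance of each of meter, mould_half, bent_key, hung_plate from where it was at the start of the episode below 0.03 m); the robot touches nothing.
It fails at once if the orange meter is moved by 30 mm or more (distance of meter from where it was at the start of the episode above 0.03 m).
It fails at once if the mould half is moved by 30 mm or more (distance of mould_half from where it was at the start of the episode above 0.03 m).
It fails at once if the bent key is moved by 30 mm or more (distance of bent_key from where it was at the start of the episode above 0.03 m).
It fails at once if the hung copper plate is moved by 30 mm or more (distance of hung_plate from where it was at the start of the episode above 0.03 m).
It also fails if it takes over 61 s, if anything falls off the work surface, if the arm or the gripper's body presses on something with over 40 N, if the wrist force passes 120 N, or if a joint passes its speed limit or range.

### The arm

A 6-joint arm with a two-finger parallel gripper is mounted at the origin on the work surface. World frame = base frame: x ahead of the robot, y to its left, z up, the work surface at z = 0. Lengths are in m, angles in rad, forces in N, time in s.
With the tool pointing down it reaches from about 0.275 to 0.775 m from the base axis. Payload 14.6 kg.
Tool frame: the origin (TCP) lies on the centre line of the jaws, within the pads' length; the fingertips stand ctrl.finger_overhang ahead of it and the grasp point (between the pads) lies 6 mm ahead of it (ctrl.finger_overhang is the distance from the TCP to the fingertips, in m); z points along the fingers, y is the line along which they close (so a half turn about z gives the same grasp; the last joint's range is limited). The gripper opens to 85 mm and grips with 20 to 120 N. Pads are 22 mm wide; open, the fingers measure 114 mm over their backs; the gripper's body (76 mm by 85 mm) begins 54 mm behind the grasp point. The pads swing forward as they close: fully open they stand 13 mm farther back than shut.
Start: joints at [-1.413, 0.263, -0.048, 1.259, 0, 1.415], TCP at [0.162, -0.5, 0.256] pointing down, gripper open.
Joint ranges: [-2.65, 2.65], [-0.89, 1.7], [-1.18, 1.37], [-2.13, 2.11], [-1.35, 1.29], [-3.14, 3.14]. Speed limits (rad/s): [1.89, 1.89, 2.57, 2.79, 3.14, 3.14].

### API

Orientations are given as a unit quaternion [x, y, z, w].
In Python, from workcell import ctrl, observe, cams, workorder gives the robot as it stands. The module is installed in compiled form; this text tells all that it offers. Calls block until the motion is done:
- ctrl.move_pose(position, orientation): joint-space move of the TCP to a pose.
- ctrl.move_straight(position, frame=None, vel=0.15, f_stop=None): straight line of the TCP; frame=None keeps the orientation; vel is the mean speed in m/s. With f_stop (N) it stops when the force on the tool has changed by that much, and returns True; else False.
- ctrl.move_joints(angles): joint-space move.
- ctrl.open_gripper() and ctrl.close(newtons=None): open the fingers fully, or close them until they stop; newtons is the grip in N (None keeps the last).
- ctrl.wait(seconds).
- ctrl.ik(position, orientation): joint angles nearest the present ones, or None.
- observe(): the state.
- cams.read_camera(name): name is "scene" or "top" or "wrist"; returns a dict with "image" (384x512x3 uint8, red, green, blue), "fx", "fy", "cx", "cy" (pixels), "T" (4x4, takes a point from camera to world coordinates); the wrist camera has in their place "tool_from_camera" (4x4, takes a point from camera to tool coordinates, whose origin is the TCP and whose axes are the flange's). Camera axes: x right, y down, z forward; pixel columns grow to the right and rows downward; lengths in m; the calibration is good to about 2 mm. A picture is of the moment at which its call begins: read the wrist's pose just before it. There is no depth.
A pose or a line that the arm cannot do raises ctrl.MotionError and nothing moves.
- workorder.sign_off(): hands the job in; it is judged then, once.
The state is a dict: "t": time; "q": joint angles; "joint_velocities": joint speeds; "effort": joint torques, N m; "tool_pos": TCP position; "orientation": TCP orientation; "contact_force": force on the tool from outside, world axes, zero at the start; "moment": the same for the moment, N m; "gripper_width": opening from 0.0 (shut) to 1.0 (fully open); "grip_force": force on a finger pad.
Only numpy, scipy, OpenCV 4.12 (cv2) and the standard library are available. Lean on these libraries where they do the work, as an engineer would, in place of code of your own. Each camera call takes 0.05 s, during which the arm holds its last target. There are 200 camera calls.

## Working session

There is one attempt and no reset: what is moved stays moved. The work goes in short steps, each a Python script; the robot and the scene stay as the last script left them, time stands still between calls to the robot, and variables do not carry over. Pictures are saved under pics/ and viewed, at most 12 in all, crops included, and the job is handed in when it is done.

```bash
mkdir -p pics; python3 - <<'E'
from workcell import ctrl, observe, cams
import cv2, numpy as np, pickle
s=observe(); print(s['t'],s['tool_pos'],s['orientation'],ctrl.finger_overhang)
d={}
for n in("scene","top"):
    c=cams.read_camera(n); d[n]=c
    print(n,c['fx'],c['fy'],c['cx'],c['cy'],np.round(c['T'],3).tolist())
    cv2.imwrite(f'pics/{n}0.png',cv2.resize(c['image'][...,::-1],(800,600),interpolation=cv2.INTER_CUBIC))
pickle.dump(d,open('c0.pkl','wb'))
E
```

```text
0.0 [ 0.16149743 -0.49926917  0.25583818] [ 9.87795921e-01  1.55752829e-01  3.74040335e-06 -5.24687719e-04] 0.025
scene 458.6854045728886 458.6854045728886 247.44835425067112 188.86011309460366 [[-0.568, 0.547, -0.615, 1.403], [0.823, 0.363, -0.436, 0.591], [-0.015, -0.754, -0.657, 1.073], [0.0, 0.0, 0.0, 1.0]]
top 384.8382522843964 384.8382522843964 255.53738928561586 187.3107247382877 [[0.021, -0.992, 0.121, 0.399], [-1.0, -0.02, 0.015, -0.071], [-0.013, -0.121, -0.993, 1.107], [0.0, 0.0, 0.0, 1.0]]
```

View pics/scene0.png

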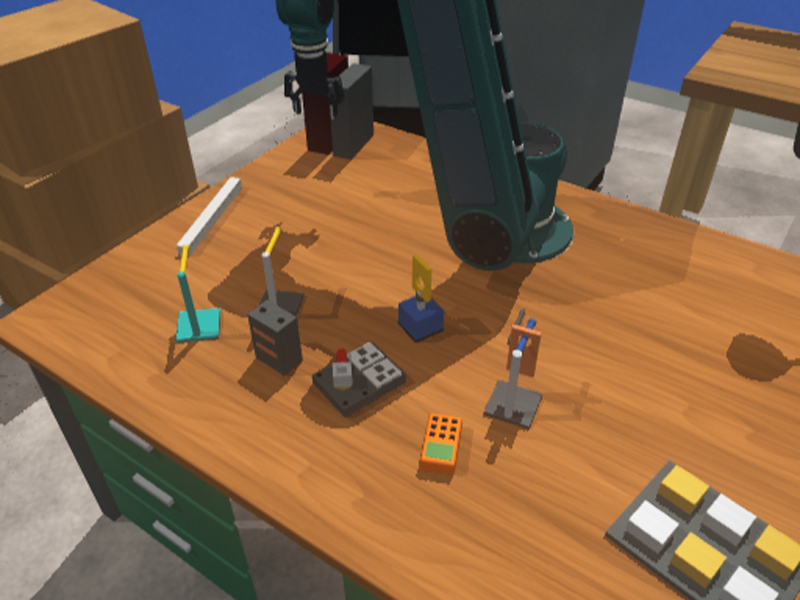

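View pics/top0.png

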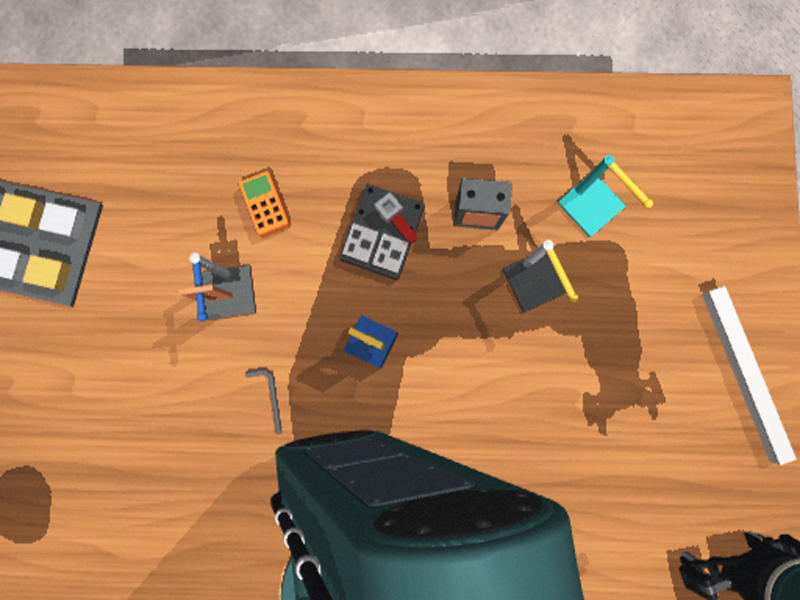

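Candidates in the top view (800x600 px): the key is the yellow strip on the blue block at (367,338). The yellow tray blocks (18,212) and (45,270), the bent key (265,400) and the white bar are not it. For the peg, the grey-foot stand (562,270) has the empty yellow peg. The turquoise one (630,183) is a decoy, and the blue peg (200,290) holds the copper plate. The swing clamp nut is at (388,206) with its red arm ending at (412,240).

```bash
cat > h.py <<'E'
import numpy as np, cv2
from scipy.spatial.transform import Rotation as R
def ray(c,uv,T=None):
    T=c['T'] if T is None else T
    d=T[:3,:3]@np.array([(uv[0]-c['cx'])/c['fx'],(uv[1]-c['cy'])/c['fy'],1.]); return T[:3,3],d
def onz(c,uv,z,T=None):
    o,d=ray(c,uv,T); return (o+d*(z-o[2])/d[2])
def tri(r1,r2):
    A=np.stack([r1[1],-r2[1]],1); s=np.linalg.lstsq(A,r2[0]-r1[0],rcond=None)[0]
    a=r1[0]+s[0]*r1[1]; b=r2[0]+s[1]*r2[1]; return (a+b)/2,np.linalg.norm(a-b)
HSV={'yellow':((22,120,90),(33,255,255)),'blue':((105,110,40),(125,255,255)),'red':((0,170,60),(6,255,255))}
def blobs(img,col,amin=12):
    m=cv2.inRange(cv2.cvtColor(img,cv2.COLOR_RGB2HSV),*HSV[col])
    n,l,st,ce=cv2.connectedComponentsWithStats(m)
    return [(st[i,4],ce[i],cv2.minAreaRect(np.argwhere(l==i)[:,::-1].astype(np.float32))) for i in range(1,n) if st[i,4]>=amin]
def down(yaw): # tool y axis at angle yaw from world x ; z down
    y=np.array([np.cos(yaw),np.sin(yaw),0]); z=np.array([0,0,-1.]); return R.from_matrix(np.stack([np.cross(y,z),y,z],1)).as_quat()
def rotz(T): return np.degrees(T)
E
python3 - <<'E'
import pickle; from h import *
d=pickle.load(open('c0.pkl','rb'))
for n in d:
    for col in HSV:
        for a,ce,r in blobs(d[n]['image'],col):
            print(n,col,a,np.round(ce,1),np.round(cv2.boxPoints(r),1).tolist(), np.round(onz(d[n],ce,.17),3)[:2], np.round(onz(d[n],ce,.05),3)[:2])
E
```

```text
scene yellow 48 [174.6 153. ] [[169.5, 160.89999389648438], [177.0, 144.60000610351562], [179.5, 145.6999969482422], [172.0, 162.0]] [ 0.542 -0.312] [ 0.427 -0.432]
scene yellow 54 [117.4 165. ] [[114.9000015258789, 173.0], [117.0, 156.6999969482422], [120.0999984741211, 157.10000610351562], [117.9000015258789, 173.39999389648438]] [ 0.692 -0.423] [ 0.597 -0.558]
scene yellow 339 [438.2 309.6] [[423.79998779296875, 308.20001220703125], [431.5, 296.70001220703125], [452.79998779296875, 310.79998779296875], [445.1000061035156, 322.3999938964844]] [0.661 0.593] [0.563 0.593]
scene yellow 400 [498.8 349.9] [[483.3999938964844, 347.8999938964844], [491.3999938964844, 335.8999938964844], [515.2000122070312, 351.79998779296875], [507.20001220703125, 363.79998779296875]] [0.69  0.729] [0.595 0.748]
scene yellow 447 [447.9 354.8] [[431.79998779296875, 353.0], [441.3999938964844, 339.8999938964844], [463.8999938964844, 356.29998779296875], [454.29998779296875, 369.3999938964844]] [0.761 0.644] [0.676 0.651]
scene blue 198 [11.7  3.1] [[-0.0, 0.0], [34.0, 0.0], [34.0, 10.0], [0.0, 10.0]] [-0.03
[... 2025 characters left out ...]
, 222.39999389648438]] [ 0.437 -0.019] [ 0.442 -0.013]
top blue 60 [126.  175.1] [[124.0, 168.0], [128.0, 168.0], [128.0, 182.0], [124.0, 182.0]] [0.537 0.264] [0.555 0.307]
top blue 83 [128.4 196.5] [[126.0, 188.0], [132.0, 188.0], [132.0, 204.0], [126.0, 204.0]] [0.484 0.255] [0.495 0.297]
top blue 533 [237.2 218.6] [[219.60000610351562, 223.8000030517578], [231.0, 201.0], [254.1999969482422, 212.60000610351562], [242.8000030517578, 235.39999389648438]] [ 0.436 -0.014] [ 0.441 -0.006]
top red 132 [258.5 146. ] [[249.8000030517578, 140.5], [255.1999969482422, 136.1999969482422], [267.29998779296875, 151.39999389648438], [261.8999938964844, 155.6999969482422]] [ 0.617 -0.062] [ 0.645 -0.06 ]
```

```bash
python3 - <<'E'
from workcell import ctrl, observe, cams
from h import *; import pickle
D={}
ims=[]
for n,p in (('peg',(.548,-.31,.36)),('rec',(.67,-.045,.33)),('key',(.44,-.015,.36))):
    ctrl.move_pose(p,down(-.46)); ctrl.wait(.2)
    s=observe(); c=cams.read_camera('wrist')
    T=np.eye(4); T[:3,:3]=R.from_quat(s['orientation']).as_matrix(); T[:3,3]=s['tool_pos']
    c['T']=T@c['tool_from_camera']; D[n]=c; ims.append(c['image'])
    print(n,s['t'],np.round(s['q'],2),np.round(s['tool_pos'],4),np.round(c['T'][:3,3],3),c['fx'])
    cv2.imwrite(f'pics/w_{n}.png',c['image'][...,::-1])
print(np.round(c['tool_from_camera'],3).tolist())
pickle.dump(D,open('w0.pkl','wb'))
g=[cv2.resize(i,(400,300),interpolation=cv2.INTER_AREA) for i in ims]
cv2.imwrite('pics/w0.png',np.vstack([np.hstack(g[:2]),np.hstack([g[2],g[2]*0])])[...,::-1])
E
```

```text
peg 1.925 [-0.65  0.46  0.54  1.65 -0.    1.39] [ 0.5475 -0.3107  0.36  ] [ 0.585 -0.235  0.479] 311.85190975661334
rec 3.3 [-0.19  0.54  0.6   1.63 -0.    1.84] [ 0.6698 -0.0463  0.3302] [0.707 0.029 0.45 ] 311.85190975661334
key 4.4833 [-0.22  0.11  0.03  1.49 -0.    1.81] [ 0.441  -0.0152  0.3595] [0.478 0.06  0.479] 311.85190975661334
[[0.001, -0.946, -0.326, 0.084], [1.0, 0.001, 0.001, -0.0], [-0.0, -0.326, 0.946, -0.119], [0.0, 0.0, 0.0, 1.0]]
```

View pics/w0.png

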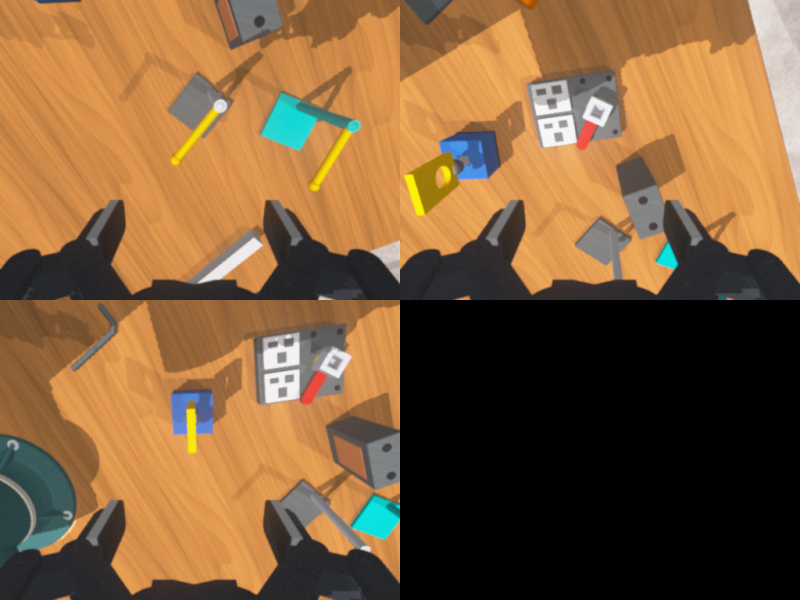

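The wrist views (2x2 mosaic) show the key strip at (192,430) in the blue holder, which confirms my choice. The nut with its square recess is at (597,110) and (334,361), and the yellow peg runs from its post at (220,106) to its ball at (176,161). The turquoise stand is to the right of it.

```bash
python3 - <<'E'
from h import *; import pickle
D=pickle.load(open('w0.pkl','rb')); D['top']=pickle.load(open('c0.pkl','rb'))['top']
HSV['yellow']=((22,120,60),(33,255,255))
for n in ('peg','key','top'):
    for a,ce,r in blobs(D[n]['image'],'yellow',20):
        b=cv2.boxPoints(r); o=np.argsort([np.linalg.norm(b[i]-b[(i+1)%4]) for i in range(4)])[:2]
        e=[(b[i]+b[(i+1)%4])/2 for i in o]
        print(n,a,np.round(ce),[np.round(x).tolist() for x in e],*[np.round(onz(D[n],x,.17)[:2],4) for x in e],'z.18',*[np.round(onz(D[n],x,.18)[:2],4) for x in e])
# holder top-face: blue
for n in('key','rec','top'):
    for a,ce,r in blobs(D[n]['image'],'blue',60): print(n,'blue',a,np.round(ce,1),[np.round(onz(D[n],x,.06)[:2],3).tolist() for x in cv2.boxPoints(r)])
    for a,ce,r in blobs(D[n]['image'],'red',60): print(n,'red',a,np.round(ce,1),[np.round(onz(D[n],x,.046)[:2],3).tolist() for x in cv2.boxPoints(r)])
a=D['rec']['image'][100:190,200:310]; b=D['key']['image'][40:130,380:490]   # crops x4
cr=[cv2.resize(x,None,fx=3.6,fy=3.6,interpolation=cv2.INTER_CUBIC) for x in (a,b)]
cv2.imwrite('pics/nut.png',np.hstack(cr)[...,::-1]); print(np.hstack(cr).shape)
E
```

```text
peg 972 [248. 176.] [[277.0, 142.0], [221.0, 210.0]] [ 0.587  -0.2941] [ 0.5031 -0.3332] z.18 [ 0.5869 -0.2922] [ 0.5057 -0.33  ]
peg 1080 [422. 205.] [[446.0, 167.0], [398.0, 243.0]] [ 0.731  -0.3936] [ 0.6611 -0.456 ] z.18 [ 0.7263 -0.3885] [ 0.6587 -0.4489]
key 648 [245. 165.] [[244.0, 131.0], [246.0, 195.0]] [0.4559 0.0255] [ 0.428  -0.0349] z.18 [0.4566 0.0266] [ 0.4297 -0.0319]
top 145 [404. 118.] [[416.0, 132.0], [391.0, 105.0]] [ 0.6607 -0.4534] [ 0.728 -0.392] z.18 [ 0.658  -0.4493] [ 0.7245 -0.3886]
top 321 [ 10. 134.] [[20.0, 136.0], [0.0, 131.0]] [0.631  0.5391] [0.6425 0.5893] z.18 [0.6285 0.5326] [0.6399 0.5823]
top 141 [359. 175.] [[351.0, 160.0], [367.0, 191.0]] [ 0.5846 -0.2907] [ 0.5093 -0.3286] z.18 [ 0.5826 -0.2883] [ 0.5082 -0.3258]
top 340 [ 27. 174.] [[16.0, 171.0], [37.0, 176.0]] [0.5412 0.5386] [0.5309 0.4869] z.18 [0.5397 0.5321] [0.5295 0.481 ]
top 23 [240. 218.] [[235.0, 216.0], [245.0, 221.0]] [ 0.4419 -0.0069] [ 0.4303 -0.0315] z.18 [ 0.4415 -0.0076] [ 0.43  -0.032]
key blue 1477 [241.  137.7] [[0.426, 0.041], [0.488, 0.014], [0.462, -0.051], [0.396, -0.022]]
key blue 304 [262.4 161.7] [[0.447, -0.015], [0.47, -0.026], [0.458, -0.05], [0.435, -0.038]]
key red 571 [400.7 112.9] [[0.619, -0.071], [0.661, -0.035], [0.673, -0.05], [0.631, -0.088]]
rec blue 2883 [ 93. 196.] [[0.43, 0.049], [0.517, 0.014], [0.477, -0.057], [0.384, -0.021]]
rec red 441 [237.5 173.7] [[0.62, -0.073], [0.658, -0.041], [0.669, -0.054], [0.631, -0.087]]
top blue 60 [126.  175.1] [[0.573, 0.311], [0.574, 0.3], [0.534, 0.297], [0.534, 0.308]]
top blue 83 [128.4 196.5] [[0.518, 0.302], [0.518, 0.285], [0.474, 0.282], [0.474, 0.299]]
top blue 533 [237.2 218.6] [[0.425, 0.04], [0.488, 0.011], [0.457, -0.053], [0.395, -0.023]]
top red 132 [258.5 146. ] [[0.661, -0.036], [0.674, -0.051], [0.631, -0.086], [0.618, -0.071]]
(324, 792, 3)
```

View pics/nut.png

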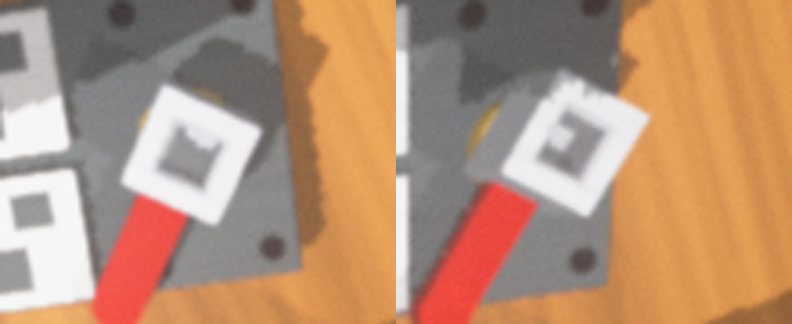

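```bash
python3 - <<'E'
from workcell import ctrl, observe, cams
from h import *; import pickle
D=pickle.load(open('w0.pkl','rb'))
A=np.array([(168,85),(262,130),(218,225),(122,182)])/3.6+(200,100)-.36
B=(np.array([(565,70),(648,118),(587,215),(502,160)])-(396,0))/3.6+(380,40)-.36
for n,P in(('rec',A),('key',B)):
    w=np.array([onz(D[n],p,.065)[:2] for p in P]); print(n,np.round(w.mean(0),4),[round(float(np.degrees(np.arctan2(*(w[(i+1)%4]-w[i])[::-1]))),1) for i in range(4)],np.round(np.linalg.norm(w-np.roll(w,-1,0),axis=1),4))
print('tri',tri(ray(D['rec'],A.mean(0)),ray(D['key'],B.mean(0))))
yaw=-.42; p=np.array([.4415,-.006])
ctrl.open_gripper(); 
for z in(.30,.27):
    ctrl.move_pose((*p,z),down(yaw)); ctrl.wait(.2)
    s=observe(); c=cams.read_camera('wrist'); T=np.eye(4); T[:3,:3]=R.from_quat(s['orientation']).as_matrix(); T[:3,3]=s['tool_pos']; c['T']=T@c['tool_from_camera']
    HSV['yellow']=((22,120,60),(33,255,255))
    a,ce,r=max(blobs(c['image'],'yellow',50),key=lambda b:b[0]); b=cv2.boxPoints(r); b=b[np.argsort(b[:,1])]
    lo=(b[2]+b[3])/2; hi=(b[0]+b[1])/2
    W=onz(c,lo,.18); H=onz(c,hi,.17); y=np.array([np.cos(yaw),np.sin(yaw)])
    dx=(W[:2]-s['tool_pos'][:2])@y; print(a,lo,hi,np.round(W,4),'lateral',dx, 'cam lateral dir',c['cx'])
    p=p+y*dx; cv2.imwrite('pics/k%d.png'%int(z*100),c['image'][...,::-1])
E
```

```text
rec [ 0.6833 -0.0325] [-51.6, -140.2, 129.1, 37.7] [0.0353 0.0361 0.0367 0.0365]
key [ 0.6842 -0.0315] [-52.2, -141.2, 124.7, 33.8] [0.0348 0.0352 0.0378 0.0332]
tri (array([ 0.68359558, -0.03146899,  0.06641783]), np.float64(0.0010274801518658878))
886 [247.5 227. ] [247.5 146. ] [ 0.4302 -0.0319  0.18  ] lateral -0.0005054888789648524 cam lateral dir 248.32185808978937
1033 [248. 244.] [248. 167.] [ 0.4298 -0.0316  0.18  ] lateral -0.000211563255401356 cam lateral dir 248.32185808978937
```

View pics/k27.png

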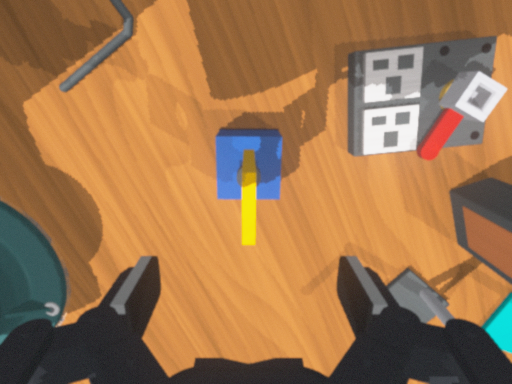

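The strip runs from (248,167) to (248,244), exactly on the jaw centre line and square with the holder at (248,165). Grasping.

```bash
python3 - <<'E'
from workcell import ctrl, observe, cams
from h import *
p=np.array([.4414,-.0062]); yaw=-.42
print(ctrl.move_straight((*p,.174),down(yaw),vel=.1,f_stop=15))
ctrl.close(90); s=observe(); print(s['t'],s['tool_pos'],s['gripper_width'],s['grip_force'],s['contact_force'],s['moment'])
print(ctrl.move_straight((*p,.26),vel=.08,f_stop=40)); ctrl.wait(.2)
s=observe(); print(s['t'],s['tool_pos'],s['gripper_width'],s['grip_force'],s['contact_force'],s['moment'])
ctrl.move_pose((.6836,-.0318,.262),down(np.radians(39.3))); ctrl.wait(.3)
ctrl.move_straight((.6836,-.0318,.236),vel=.08,f_stop=10); ctrl.wait(.2)
s=observe(); print(s['t'],s['tool_pos'],s['q'])
c=cams.read_camera('wrist'); cv2.imwrite('pics/over.png',cv2.resize(c['image'],(800,600))[...,::-1])
E
```

```text
False
7.6417 [ 0.44153067 -0.00623623  0.17418245] 0.09832843004425429 87.74052143096924 [-0.35292187 -0.80618023  4.159898  ] [0.01272164 0.10146857 0.03604255]
False
9.0667 [ 0.44128143 -0.00618854  0.25972653] 0.10072579915500694 87.60901808738708 [-0.16227079  0.26774933 -2.86259231] [-0.01326522 -0.02786234 -0.04364838]
11.0417 [ 0.68384144 -0.03185907  0.23658545] [-1.65438541e-01  5.55398018e-01  3.72706144e-01  1.38715739e+00
 -2.19536066e-05  7.19477801e-01]
```

View pics/over.png

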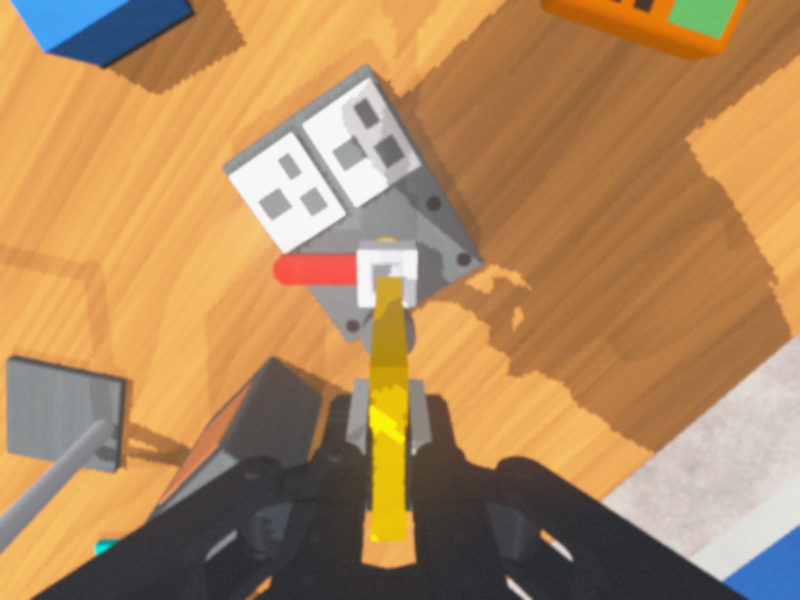

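The nut at (387,275) sits square with the image and right on the key's column (388), so I'll insert now.

```bash
python3 - <<'E'
from workcell import ctrl, observe, cams
from h import *
def st(m=''):
    s=observe(); print(m,round(s['t'],2),np.round(s['tool_pos'],4),np.round(s['contact_force'],1),np.round(s['moment'],2),round(s['gripper_width'],3)); return s
p=(.6836,-.0318)
st()
hit=ctrl.move_straight((*p,.200),vel=.03,f_stop=15); s=st(hit); ctrl.wait(.3); st()
c=cams.read_camera('wrist'); cv2.imwrite('pics/in.png',c['image'][...,::-1])
E
```

```text
11.09 [ 0.6838 -0.0318  0.2365] [-0.  -0.6 -2.8] [-0.04  0.03  0.02] 0.099
True 12.15 [ 0.6837 -0.0318  0.2022] [-1.   0.2  7.2] [0.07 0.26 0.02] 0.105
 12.45 [ 0.6837 -0.0318  0.2022] [-0.4  0.3  8.3] [ 0.07  0.27 -0.03] 0.103
```

```bash
python3 - <<'E'
from workcell import ctrl, observe, cams
from h import *
p=(.6837,-.0318,.2028); y0=np.radians(39.3)
for a in np.arange(.1,1.61,.1):
    ctrl.move_straight(p,down(y0-a),vel=.02); s=observe()
    print(round(a,2),round(s['t'],2),np.round(s['tool_pos'],4),np.round(s['contact_force'],1),np.round(s['moment'],2))
    if abs(s['moment'][2])>.5: break
c=cams.read_camera('wrist'); cv2.imwrite('pics/turned.png',c['image'][...,::-1])
c=cams.read_camera('top'); cv2.imwrite('pics/turned_top.png',c['image'][...,::-1])
E
```

```text
0.1 12.75 [ 0.6837 -0.0318  0.2028] [-0.5 -0.6 -2.9] [0.02 0.04 0.03]
0.2 13.0 [ 0.6836 -0.0318  0.2026] [-1.4 -0.6 -3.4] [-0.18  0.32  0.04]
0.3 13.25 [ 0.6835 -0.0319  0.2026] [-2.1 -1.7 -4.1] [-0.54  0.52  0.06]
0.4 13.5 [ 0.6835 -0.0319  0.2026] [-2.2 -2.2 -4. ] [-0.52  0.67 -0.02]
0.5 13.75 [ 0.6835 -0.0319  0.2026] [-2.1 -2.2 -5.9] [-0.6   0.72  0.04]
0.6 14.0 [ 0.6835 -0.0318  0.2026] [-2.  -2.6 -6.6] [-0.65  0.79  0.04]
0.7 14.25 [ 0.6836 -0.0318  0.2026] [-2.4 -2.7 -7. ] [-0.69  0.86  0.07]
0.8 14.5 [ 0.6836 -0.0318  0.2027] [-3.2 -2.1 -7.1] [-0.78  0.93  0.02]
0.9 14.75 [ 0.6836 -0.0318  0.2027] [-3.3 -2.1 -7.8] [-0.78  1.03  0.01]
1.0 15.0 [ 0.6836 -0.0318  0.2027] [-3.1 -2.5 -7.7] [-0.71  1.1   0.06]
1.1 15.25 [ 0.6836 -0.0318  0.2027] [-4.2 -1.7 -8.3] [-0.75  1.1   0.03]
1.2 15.5 [ 0.6836 -0.0318  0.2027] [-4.3 -2.8 -9.6] [-0.73  1.22  0.07]
1.3 15.75 [ 0.6836 -0.0318  0.2027] [-3.6 -1.7 -9.6] [-0.69  1.3   0.05]
1.4 16.0 [ 0.6836 -0.0318  0.2028] [-4.6 -2.3 -8.5] [-0.65  1.41  0.2 ]
1.5 16.25 [ 0.6836 -0.0318  0.2028] [-4.4 -2.1 -8.4] [-0.58  1.4   0.29]
1.6 16.5 [ 0.6836 -0.0318  0.2028] [-5.  -1.3 -7.8] [-0.47  1.54  0.07]
```

View pics/turned.png

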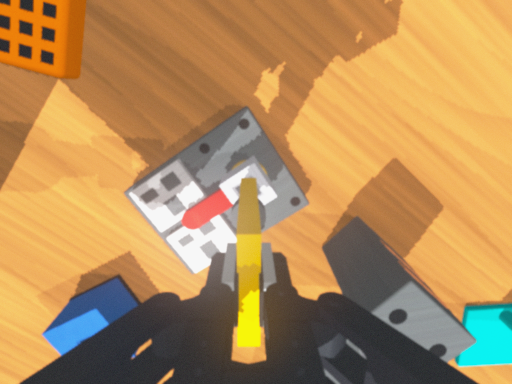

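The red arm, from (250,185) to (190,218), lies over the inserts along the base, so the clamp is at its stop. I'll back off to centre the key in its play and check.

```bash
python3 - <<'E'
from workcell import ctrl, observe, cams
from h import *
p=(.6837,-.0318,.2028); y0=np.radians(39.3)
for a in (1.5,1.4,1.3,1.2):
    ctrl.move_straight(p,down(y0-a),vel=.02); s=observe()
    print(round(a,2),round(s['t'],2),np.round(s['tool_pos'],4),np.round(s['contact_force'],1),np.round(s['moment'],2),s['gripper_width'],s['grip_force'])
c=cams.read_camera('wrist'); cv2.imwrite('pics/back.png',cv2.resize(c['image'][90:330,120:380],(650,600),interpolation=cv2.INTER_CUBIC)[...,::-1])
E
```

```text
1.5 16.85 [ 0.6837 -0.0318  0.2028] [-4.4 -0.6 -7.6] [-0.48  1.58  0.09] 0.10094799130656155 87.75759816169739
1.4 17.1 [ 0.6837 -0.0318  0.2028] [-5.1 -1.6 -7.1] [-0.53  1.54  0.08] 0.10138599042150484 87.75802373886108
1.3 17.35 [ 0.6837 -0.0318  0.2028] [-5.4 -1.7 -8.2] [-0.62  1.54  0.04] 0.09759245683837194 87.74998068809509
1.2 17.6 [ 0.6837 -0.0318  0.2028] [-3.9 -1.5 -7.3] [-0.62  1.51  0.08] 0.10537266522424796 87.75113224983215
```

View pics/back.png

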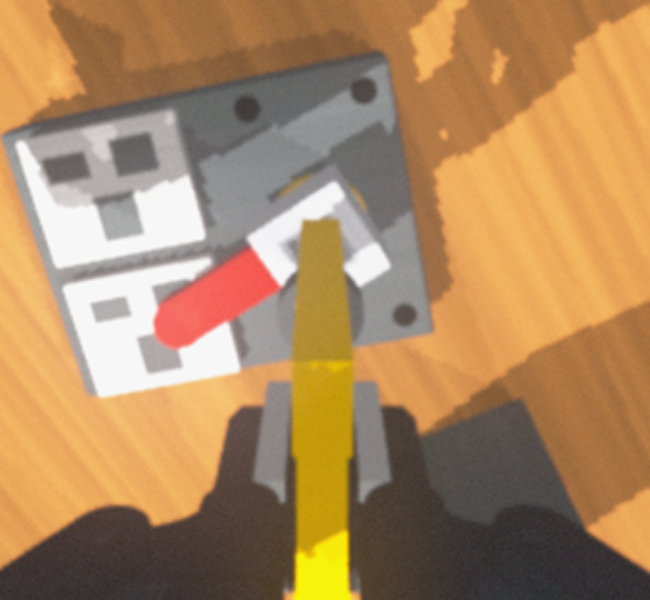

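In the crop the arm runs from (330,230) to (170,325), about 20° short of closed. The clamp came back with the key, so the key is wedged in the recess. I'll measure the clamp angle from the red blob numerically, re-close it, and lift straight out without turning back.

```bash
cat >> h.py <<'E'
def wcam(ctrl,observe,cams):
    s=observe(); c=cams.read_camera('wrist'); T=np.eye(4); T[:3,:3]=R.from_quat(s['orientation']).as_matrix(); T[:3,3]=s['tool_pos']; c['T']=T@c['tool_from_camera']; return s,c
def arm(c):  # world angle (deg) of the clamp arm about the recess axis
    m=cv2.inRange(cv2.cvtColor(c['image'],cv2.COLOR_RGB2HSV),*HSV['red'])
    n,l,st,ce=cv2.connectedComponentsWithStats(m); i=1+np.argmax(st[1:,4]); w=onz(c,ce[i],.046)
    a=np.degrees(np.arctan2(w[1]+.0318,w[0]-.6836))%360; return round(float(a),1),st[i,4]
E
python3 - <<'E'
from workcell import ctrl, observe, cams
from h import *; import pickle
D=pickle.load(open('w0.pkl','rb')); print('start',arm(D['rec']),arm(D['key']))
p=(.6837,-.0318,.2028); y0=np.radians(39.3)
for a in (1.2,1.3,1.4,1.5,1.55):
    ctrl.move_straight(p,down(y0-a),vel=.02); s,c=wcam(ctrl,observe,cams)
    print(a,round(s['t'],2),arm(c),np.round(s['contact_force'],1),np.round(s['moment'],2))
E
```

```text
start (219.3, np.int32(441)) (218.4, np.int32(571))
1.2 17.9 (188.1, np.int32(51)) [-4.2 -2.  -8.5] [-0.63  1.51  0.03]
1.3 18.2 (192.6, np.int32(2)) [-5.2 -1.6 -8.4] [-0.59  1.58 -0.02]Traceback (most recent call last):
  File "<stdin>", line 7, in <module>
  File "h.py", line 23, in arm
    n,l,st,ce=cv2.connectedComponentsWithStats(m); i=1+np.argmax(st[1:,4]); w=onz(c,ce[i],.046)
                                                       ~~~~~~~~~^^^^^^^^^^
    return _wrapfunc(a, 'argmax', axis=axis, out=out, **kwds)
    return bound(*args, **kwds)
ValueError: attempt to get argmax of an empty sequence
```

```bash
sed -i "s/'red':((0,170,60),(6,255,255))/'red':((0,130,60),(5,255,255))/" h.py
python3 - <<'E'
from workcell import ctrl, observe, cams
from h import *
p=(.6837,-.0318,.2028); y0=np.radians(39.3)
for a in (1.3,1.4,1.5,1.55,1.6):
    ctrl.move_straight(p,down(y0-a),vel=.02); s,c=wcam(ctrl,observe,cams)
    print(a,round(s['t'],2),arm(c),np.round(s['contact_force'],1),np.round(s['moment'],2))
for f,a in(('turned',1.6),):
    c['image']=cv2.imread(f'pics/{f}.png')[...,::-1].copy(); print(f,arm(c))
E
```

```text
1.3 18.8 (177.4, np.int32(929)) [-4.6 -1.4 -7.3] [-0.52  1.58  0.02]
1.4 19.1 (171.4, np.int32(914)) [-4.7 -2.3 -8.4] [-0.56  1.55 -0.01]
1.5 19.4 (165.8, np.int32(918)) [-4.7 -2.5 -7.4] [-0.48  1.56 -0.05]
1.55 19.7 (163.4, np.int32(921)) [-4.6 -1.5 -7.6] [-0.49  1.51 -0.  ]
1.6 20.0 (161.5, np.int32(921)) [-4.6 -1.6 -7.7] [-0.5   1.58  0.18]
turned (161.1, np.int32(917))
```

```bash
python3 - <<'E'
from workcell import ctrl, observe, cams
from h import *
ctrl.wait(.4)
for z in (.21,.22,.235,.26):
    r=ctrl.move_straight((.6837,-.0318,z),vel=.04,f_stop=30); s,c=wcam(ctrl,observe,cams)
    print(r,round(s['t'],2),np.round(s['tool_pos'],4),arm(c),np.round(s['contact_force'],1),np.round(s['moment'],2),s['gripper_width'])
    if r: break
cv2.imwrite('pics/out.png',np.hstack([cv2.resize(c['image'],(480,360)),cv2.resize(cams.read_camera('scene')['image'][120:280,150:300],(320,360))])[...,::-1])
E
```

```text
True 20.66 [ 0.6825 -0.0317  0.2034] (161.5, np.int32(924)) [ 1.1 -0.5  3.8] [-0.49 -0.69  0.23] 0.09899659660526917
```

View pics/out.png

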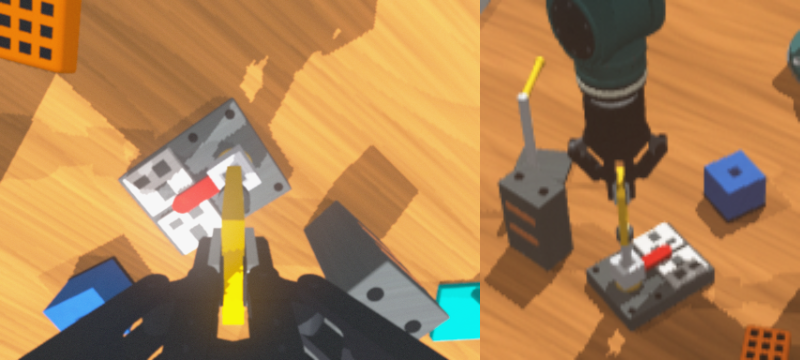

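The key is still in the nut at (235,170), and the arm is still over the inserts (161.5°). The stop was a short release spike, so I'll keep lifting gently.

```bash
python3 - <<'E'
from workcell import ctrl, observe, cams
from h import *
s,c=wcam(ctrl,observe,cams); print(s['contact_force'],s['moment'],arm(c))
for z in (.206,.21,.22,.235,.262):
    r=ctrl.move_straight((.6837,-.0318,z),vel=.03,f_stop=50); s,c=wcam(ctrl,observe,cams)
    print(r,round(s['t'],2),np.round(s['tool_pos'],4),arm(c),np.round(s['contact_force'],1),np.round(s['moment'],2),s['gripper_width'])
    if r: break
a,ce,r=max(blobs(c['image'],'yellow',50),key=lambda b:b[0]); print(a,cv2.boxPoints(r).round())
E
```

```text
[ 3.23034526 -2.41728717  7.93790884] [-0.50501619 -1.14626578  0.18518529] (161.4, np.int32(926))
False 21.15 [ 0.6834 -0.0317  0.2037] (161.5, np.int32(917)) [  3.4  -1.9 -26.6] [-0.58 -1.3   0.21] 0.09881906711953417
True 21.41 [ 0.683  -0.0317  0.2037] (161.5, np.int32(912)) [ 6.9 -2.2 -5.3] [-0.62 -2.53  0.15] 0.10163086682210208
2490 [[236. 346.]
 [236. 234.]
 [260. 234.]
 [260. 346.]]
```

```bash
python3 - <<'E'
from workcell import ctrl, observe, cams
from h import *
ctrl.close(120)
z=.2037
for z in (.207,.210,.214,.218,.224):
    r=ctrl.move_straight((.6837,-.0318,z),vel=.03,f_stop=65); s,c=wcam(ctrl,observe,cams)
    print(r,round(s['t'],2),np.round(s['tool_pos'],4),arm(c),np.round(s['contact_force'],1),np.round(s['moment'],2),s['gripper_width'],s['grip_force'])
    if r: break
a,ce,r=max(blobs(c['image'],'yellow',50),key=lambda b:b[0]); print(a,cv2.boxPoints(r).round())
E
```

```text
False 21.98 [ 0.6838 -0.0317  0.2041] (161.5, np.int32(898)) [  7.4  -1.8 -35. ] [-0.63 -2.78  0.17] 0.0932475879165529 120.61745496761432
False 22.28 [ 0.6835 -0.0317  0.2052] (161.5, np.int32(886)) [  8.5  -2.3 -49.9] [-0.75 -3.65  0.21] 0.09317904910644165 122.48522779438645
False 22.62 [ 0.6835 -0.0317  0.209 ] (161.5, np.int32(870)) [  9.6  -2.6 -51.4] [-0.7  -3.65  0.09] 0.09515904969969638 122.30180477374233
False 22.95 [ 0.6842 -0.0318  0.2174] (161.5, np.int32(836)) [ 0.4  0.1 -3.4] [-0.12 -0.3  -0.01] 0.09273155341207329 130.18954753875732
False 23.35 [ 0.6838 -0.0317  0.2246] (161.5, np.int32(803)) [-0.4  0.2 -3. ] [-0.02 -0.08 -0.01] 0.09357977647027717 130.2282214164734
2437 [[236. 234.]
 [260. 234.]
 [260. 346.]
 [236. 346.]]
```

The key is free with no slip in the grip, and the clamp has stayed at 161.5°. Now to the peg: I'll move clear of its end and measure the peg line from there.

```bash
python3 - <<'E'
from workcell import ctrl, observe, cams
from h import *
HSV['yellow']=((22,120,60),(33,255,255))
ctrl.move_straight((.6837,-.0318,.35),vel=.2)
yaw=np.radians(26); u=np.array([np.cos(yaw),np.sin(yaw)]); n=np.array([-u[1],u[0]])
h=np.array([.547,-.3105]); a=h-.11*u
ctrl.move_pose((*a,.35),down(yaw)); ctrl.wait(.3)
s,c=wcam(ctrl,observe,cams); print(s['t'],s['q'].round(2),s['tool_pos'])
for A,ce,r in blobs(c['image'],'yellow',40):
    b=cv2.boxPoints(r); W=[onz(c,x,.17)[:2]-h for x in b]; print(A,ce.round(),[(round(float(w@u),4),round(float(w@n),4)) for w in W])
cv2.imwrite('pics/app.png',c['image'][...,::-1])
E
```

```text
26.2417 [-0.82  0.35  0.33  1.55 -0.    0.3 ] [ 0.44837034 -0.35855096  0.34996225]
1070 [358. 178.] [(-0.0467, -0.008), (-0.0477, 0.0065), (0.0463, 0.0066), (0.0487, -0.0079)]
3518 [248. 264.] [(-0.122, -0.0018), (-0.097, -0.0018), (-0.094, -0.2133), (-0.1244, -0.2133)]
850 [420. 313.] [(0.0423, -0.1701), (0.1295, -0.1467), (0.136, -0.163), (0.0476, -0.1871)]
```

View pics/app.png

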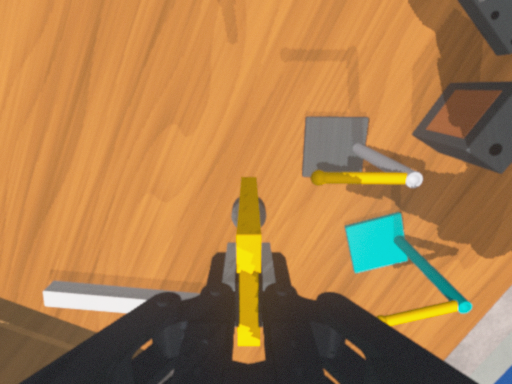

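The yellow peg is horizontal at row 178, from its ball at (318,178) to its post at (413,179). It is within 1 mm of my estimate on the grey stand, so I'll go ahead and hang the key.

```bash
python3 - <<'E'
from workcell import ctrl, observe, cams
from h import *
def st(m):
    s=observe(); print(m,round(s['t'],2),np.round(s['tool_pos'],4),np.round(s['contact_force'],1)); return s
yaw=np.radians(26); u=np.array([np.cos(yaw),np.sin(yaw)]); n=np.array([-u[1],u[0]])
h=np.array([.547,-.3105])-.0007*n; a=h-.11*u; e=h-.010*u
ctrl.move_straight((*a,.216),vel=.12); ctrl.wait(.2); st('low')
r=ctrl.move_straight((*e,.216),vel=.06,f_stop=8); st(r)
if not r:
    r=ctrl.move_straight((*e,.200),vel=.02,f_stop=5); s=st(r); ctrl.wait(.3); st('rest')
s,c=wcam(ctrl,observe,cams); cv2.imwrite('pics/hang_w.png',c['image'][...,::-1])
E
```

```text
low 27.76 [ 0.4486 -0.3595  0.2164] [-0.1 -0.8 -3. ]
False 29.57 [ 0.5381 -0.3156  0.216 ] [-0.  -0.  -3.1]
True 30.15 [ 0.5383 -0.3155  0.2051] [-1.6  0.9  7.4]
rest 30.45 [ 0.5383 -0.3155  0.2051] [-1.8  0.5  7.6]
```

```bash
python3 - <<'E'
from workcell import ctrl, observe, cams
from h import *
s=observe(); p=s['tool_pos']; ctrl.move_straight((p[0],p[1],.2052),vel=.01)
ctrl.open_gripper(); ctrl.wait(.3); ctrl.move_straight((p[0],p[1],.33),vel=.08); ctrl.wait(1.0)
s,c=wcam(ctrl,observe,cams); print(s['t'],s['contact_force']); k=cams.read_camera('scene')['image']; t=cams.read_camera('top')
print(arm(t),'recheck start-top was ~219')
cv2.imwrite('pics/end.png',np.hstack([cv2.resize(k[100:300,90:350],(440,340)),cv2.resize(c['image'],(360,340))])[...,::-1])
E
```

```text
34.4917 [-0.51579537  0.22940667  0.06467839]
(162.0, np.int32(137)) recheck start-top was ~219
```

View pics/end.png

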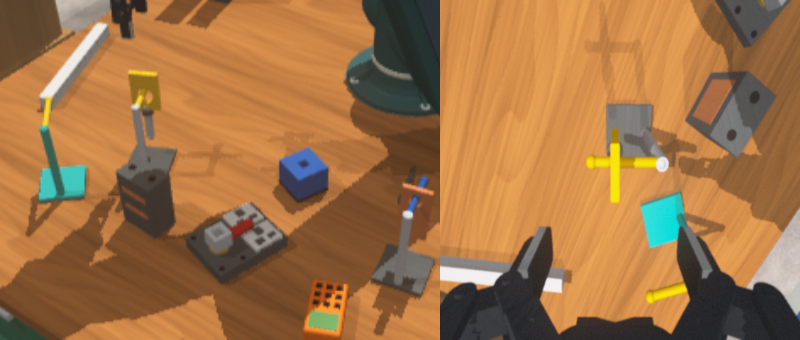

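The key hangs on the yellow peg, at (145,95) in the scene view and (615,165) in the wrist view. The clamp arm lies over the inserts at (240,228), and the bystanders in view (meter, mould half, copper plate) look undisturbed.

```bash
python3 - <<'E'
from workcell import ctrl, workorder
ctrl.wait(2); print(workorder.sign_off())
E
```

```text
the job is handed in; nothing more can be done
None
```

I handed the job in at about 36.5 s of the 61 s: the clamp is turned to its stop over the inserts and the key hangs on the yellow peg; the key jammed in the recess when I turned past the stop and needed a pull of about 50 N to free, and sign-off returned no verdict.

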